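# Pin the vial case shut and hold it

## Task

Stand the red-capped vial upright in the empty middle pocket of the vial case, between the two vials already there, and let go of it. Then lower the hinged blue lid over them, take the red-knobbed locking pin out of its stand and push it down through the lid's lug into the case's lug until its collar has pressed the sprung lid fully shut. Do not let go at the end: finish still holding the pin by its knob and pressing it down, so that the lid stays shut; leave the cups and the cartons where they are.

Things in the scene. Friction and masses are not known exactly. Their poses are not given: they have to be found in the camera images.
- case: White lower half of a vial case, fixed: tray 90 (x) by 170 mm (y), rim 28 mm high, walls 4 mm. Origin: centre of its underside; -x is the front, z up. In it a grey insert, top 18 mm above the worktop, with three round chamfered pockets 29 mm wide, in a row along y, 50 mm apart, the middle one at the centre. A front lug, 30 mm wide, 28 mm high, reaches to x = -83 mm. Lid hinged at the rear.
- lid (a joint): Lid hinge, rad: 0 = fully shut, grows as it opens, open it stands at 1.6 to 1.84, stop at 1.85. Beyond about 1.15 the lid rests open by gravity; drawn forward past that it sinks by itself, damped, until a spring pad in it rests on the vial caps and keeps it ajar at about 0.09 (front lug 10 mm up). Pressing the lug fully down takes about 5 N. Lid weight 0.12 kg.
- case_hinge (a point): Middle of the lid's hinge axis, at x = +45 mm, z = 28 mm in the case's frame; the axis runs along the case's y. The blue lid, shut, covers the case (90 by 170 mm) and rises from 28 to 64 mm above the worktop.
- middle_pocket (a point): Centre of the floor of the empty middle pocket, 6 mm above the worktop.
- base_hole (a point): Centre of the upper mouth of the vertical hole in the case's front lug, 71 mm in front of the case's origin, 28 mm above the worktop. Hole 10.5 mm in diameter, chamfered, straight through the lug to the worktop.
- lid_hole (a point): Centre of the 10.5 mm hole (chamfered, right through) on the upper, outer face of the lid's front lug; moves with the lid. Lug 30 mm wide, 6 mm thick, flush with the lid's lower edge, 38 mm out of its front wall; open, it points up. Hole 116 mm, lug end 128 mm from the hinge; hole 26 mm from the front wall. Lid shut: exactly above base_hole, 34 mm above the worktop.
- vial_s2: Small glass vial with red cap, 25 mm in diameter, 46 mm tall, standing on the worktop; loose. Origin: centre of its underside, z up. The one to put in the middle pocket.
- vial_s0: Small glass vial with beige cap, 25 mm in diameter, 46 mm tall, already standing in the case's left (+y) or right outer pocket; loose. Origin: centre of its underside.
- vial_s1: Small glass vial with blue-grey cap, same size, in the other outer pocket; loose. Origin: centre of its underside.
- stand: Dark steel block 56 by 56 mm, 34 mm high, on a 70 mm square foot, fixed to the worktop, with a 10 mm vertical hole in its middle in which the pin is parked. Origin: centre of its underside.
- pin: Locking pin, loose, 40 g, upright in the stand: steel shank 8 mm thick, 26 mm long, tapered tip; above it a red collar 19 mm wide, 4 mm thick; above that a red round knob 15 mm wide, 32 mm tall (62 mm in all). Origin: the shank's tip, z up towards the knob. Its collar rests on the stand; seated on the shut lid's lug, its tip is 8 mm above the worktop.
- cup_stack: Stack of white medicine cups, 39 mm wide, 55 mm tall; bystander. Origin: centre of its underside.
- carton_purple: Purple carton 45 x 52 x 86 mm, standing; bystander. Origin: centre of its underside.
- amp_box: Flat white and orange carton 46 x 91 x 30 mm; bystander. Origin: centre of its underside.

How it is judged:
By the outcome, as a careful person would: the job done as asked, in the order asked, and still so for the second after the job is handed in, while the arm keeps its last pose, push and grip.
It also fails if it takes over 61 s, if anything falls off the work surface, if the arm or the gripper's body presses on something with over 40 N, if the wrist force passes 120 N, or if a joint passes its speed limit or range.

## Robot

A 7-joint arm with a two-finger parallel gripper is mounted at the origin on a cart in front of the work surface, level with it; the furniture and walls round the work are solid. World frame = base frame: x ahead of the robot, y to its left, z up, the work surface at z = 0. Lengths are in m, angles in rad, forces in N, time in s.
With the tool pointing down it reaches from about 0.375 to 0.925 m from the base axis. Payload 3.1 kg.
Tool frame: the origin (TCP) lies on the centre line of the jaws, within the pads' length; the fingertips stand 17 mm ahead of it and the grasp point (between the pads) lies 2 mm behind it (r.finger_overhang is the distance from the TCP to the fingertips, in m); z points along the fingers, y is the line along which they close (so a half turn about z gives the same grasp; the last joint's range is limited). The gripper opens to 85 mm and grips with 20 to 120 N. Pads are 22 mm wide; open, the fingers measure 114 mm over their backs; the gripper's body (76 mm by 85 mm) begins 54 mm behind the grasp point. The pads swing forward as they close: fully open they stand 13 mm farther back than shut.
Start: joints at [1.06, 0.383, 0.044, 1.598, -0.018, 1.161, -0.05], TCP at [0.261, -0.595, 0.248] pointing down, gripper open.
Joint ranges: [-2.61, 2.61], [-0.41, 2.15], [-1.48, 1.57], [0, 2.5], [-1.57, 4.71], [0.05, 1.97], [-2.85, 2.85]. Speed limits (rad/s): [2.79, 2.79, 3.14, 3.14, 3.14, 3.14, 3.14].

## Interface

Orientations are given as a unit quaternion [x, y, z, w].
In Python, from bench import r gives the robot as it stands.
- The arm moves only by the shell command python3 jog.py 'ROWS' [FORCE]. ROWS is rows parted by semicolons, their numbers by spaces, 1 to 12 of them, each of 5 numbers: dx, dy, dz in m, then a turn about the tool's z in rad, then the finger opening in m; each row is the pose to reach, as a shift and turn from the pose commanded when the command began, along the tool's axes at that moment; what a row does not reach only later rows make up. A row lasts 1/12 s, in which the tool goes at most 0.0417 m and 0.125 rad, less where a joint would pass 70% of its speed; a pose out of reach is approached as far as the arm can. The fingers move at their own pace and stop on an object; FORCE is the grip in N (left out, the last holds). Time passes only in rows, so rows that do not move let the fingers close. It prints the time, the measured TCP pose, the force, the opening and the grip force at its end.
- r.sense(): the state, without advancing time (a new reading comes with each control period).
- r.snapshot(name): name is "scene" or "top" or "wrist"; returns the picture (420x560x3 uint8, red, green, blue); there is no depth.
- r.camera_model(name): a dict with "fx", "fy", "cx", "cy" (pixels), "dist" ([k1, k2, p1, p2, k3] as OpenCV has them; the pictures are not rectified), "camera_from_world" (4x4, takes a point from world to camera coordinates). Camera axes: x right, y up, looking along -z (the intrinsics and any distortion apply to the point x, -y, -z); pixel columns grow to the right and rows downward; lengths in m; the calibration is good to about 2 mm. A picture is of the moment at which its call begins: read the wrist's pose just before it. camera_model takes no time and is no camera call; for the wrist camera it gives the pose at the moment of the call.
- r.finish_job(): hands the job in; it is judged then, once.
The state is a dict: "time": time; "joint_pos": joint angles; "joint_velocities": joint speeds; "joint_efforts": joint torques, N m; "tcp_pos": TCP position; "eef_rot": TCP orientation; "force": force on the tool from outside, world axes, zero at the start; "ft_torque": the same for the moment, N m; "gripper_width": finger opening in m; "gripper_force": force on a finger pad.
Only numpy, scipy, OpenCV 4.12 (cv2) and the standard library are available. Lean on these libraries where they do the work, as an engineer would, in place of code of your own. Each camera call takes 0.05 s, during which the arm holds its last target. There are 200 camera calls.

## Working session

There is one attempt and no reset: what is moved stays moved. The work goes in short steps, Python scripts to look and compute and a shell command to move; the robot and the scene stay as the last step left them, time stands still between calls to the robot, and variables do not carry over. Pictures are saved under pics/ and viewed, at most 10 in all, crops included, and the job is handed in when it is done.

```bash
ls; mkdir -p pics
python3 - <<'E'
from bench import r
import cv2,json
s=r.sense(); print({k:(v if not hasattr(v,'round') else v) for k,v in s.items()})
for n in("scene","top"):
    cv2.imwrite(f"pics/{n}0.png",r.snapshot(n)[:,:,::-1])
    m=r.camera_model(n);print(n,m)
E
```

```text
bench.py
jog.py
pics
{'time': 0.0, 'joint_pos': array([ 1.06020388,  0.38384448,  0.04381711,  1.59956749, -0.01786679,
        1.16117352, -0.0498993 ]), 'joint_velocities': array([ 0.00195458, -0.00123542,  0.00090268, -0.0007173 ,  0.00134779,
       -0.000877  , -0.000549  ]), 'joint_efforts': array([-6.79671011e-04, -4.33462715e+01,  1.02421213e+00, -2.49515301e+01,
        1.04571279e-02,  1.13338043e-02,  2.17477215e-06]), 'tcp_pos': array([ 0.26040255, -0.59459141,  0.24688371]), 'eef_rot': array([ 9.78763759e-01,  2.04987346e-01, -3.46374998e-04, -1.25346647e-03]), 'force': array([0.427682  , 0.19196765, 0.66727755]), 'ft_torque': array([-0.01004328, -0.03181796, -0.01634674]), 'gripper_force': 0.0, 'gripper_width': 0.08537771842735596}
scene {'fx': 386.33960114951924, 'fy': 386.33960114951924, 'cx': 281.89502163893434, 'cy': 210.60234579979743, 'dist': array([0.02731565, 0.        , 0.        , 0.        , 0.        ]), 'camera_from_world': array([[-0.74317825, -0.66891741, -0.01534875,  0.38782674],
       [ 0.35749537, -0.416365  ,  0.83596486, -0.25507286],
       [-0.56558213,  0.6157838 ,  0.54856829, -0.60446357],
       [ 0.        ,  0.        ,  0.        ,  1.        ]])}
top {'fx': 399.5012433384063, 'fy': 399.5012433384063, 'cx': 275.1430239423821, 'cy': 207.07331685827762, 'dist': array([-0.00544622,  0.        ,  0.        ,  0.        ,  0.        ]), 'camera_from_world': array([[ 0.03080777, -0.99947289,  0.01023794, -0.03234837],
       [ 0.99563847,  0.03158879,  0.08778484, -0.51480958],
       [-0.08806197,  0.00748883,  0.99608685, -0.96416457],
       [ 0.        ,  0.        ,  0.        ,  1.        ]])}
```

View pics/scene0.png

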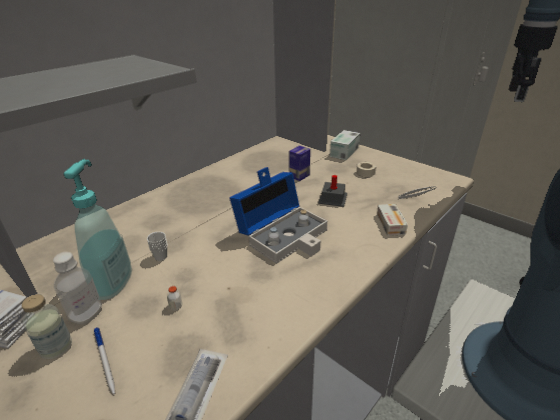

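View pics/top0.png

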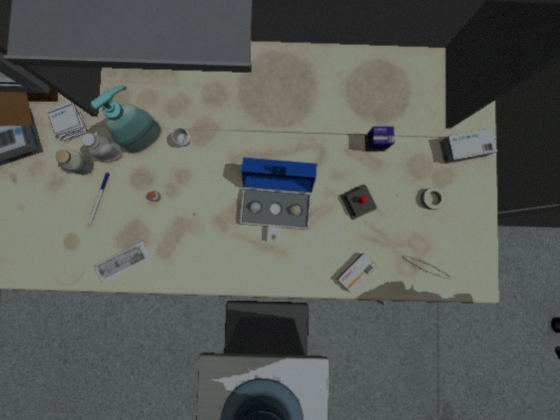

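The scene picture shows the case with its lid open near (285,225), the red-capped vial at (174,298) and the pin in its stand at (334,188). In the top picture these are at (275,200), (153,196) and (362,200).

```bash
cat > h.py <<'E'
import numpy as np,cv2
from bench import r
def P(m):
    K=np.array([[m['fx'],0,m['cx']],[0,m['fy'],m['cy']],[0,0,1.]])
    T=np.diag([1,-1,-1,1.])@m['camera_from_world']
    return K,np.array(m['dist']),T
def proj(m,X):
    K,d,T=P(m); return cv2.projectPoints(np.atleast_2d(np.array(X,float)),cv2.Rodrigues(T[:3,:3])[0],T[:3,3],K,d)[0][:,0]
def ray(m,uv):
    K,d,T=P(m); p=cv2.undistortPoints(np.array([[uv]],float),K,d)[0,0]
    R=T[:3,:3]; v=R.T@np.array([p[0],p[1],1]); return -R.T@T[:3,3],v/np.linalg.norm(v)
def onz(m,uv,z):
    o,v=ray(m,uv); return o+v*(z-o[2])/v[2]
def tri(*a):
    A=np.zeros((3,3));b=np.zeros(3);rs=[ray(m,uv) for m,uv in a]
    for o,v in rs:
        M=np.eye(3)-np.outer(v,v);A+=M;b+=M@o
    X=np.linalg.solve(A,b); return X,max(np.linalg.norm(np.cross(v,X-o)) for o,v in rs)
def red(im):
    h=cv2.cvtColor(im,cv2.COLOR_RGB2HSV)
    k=(((h[...,0]<8)|(h[...,0]>172))&(h[...,1]>150)&(h[...,2]>60)).astype(np.uint8)
    n,l,s,c=cv2.connectedComponentsWithStats(k)
    return [(c[i].round(1).tolist(),s[i].tolist()) for i in range(1,n) if s[i][4]>8],k
E
python3 - <<'E'
from h import *
t=cv2.imread("pics/top0.png");s=cv2.imread("pics/scene0.png")
print(red(t[:,:,::-1].copy())[0]);print(red(s[:,:,::-1].copy())[0])
a=cv2.resize(t[150:250,230:330],(400,400),interpolation=cv2.INTER_CUBIC)
b=cv2.resize(s[160:260,225:325],(400,400),interpolation=cv2.INTER_CUBIC)
cv2.imwrite("pics/crop1.png",np.hstack([a,b]))
E
```

```text
[([151.6, 194.5], [150, 193, 5, 4, 17]), ([363.2, 199.3], [359, 196, 9, 8, 45])]
[([333.7, 182.1], [330, 175, 7, 15, 73]), ([171.4, 289.4], [169, 287, 7, 5, 20])]
```

View pics/crop1.png

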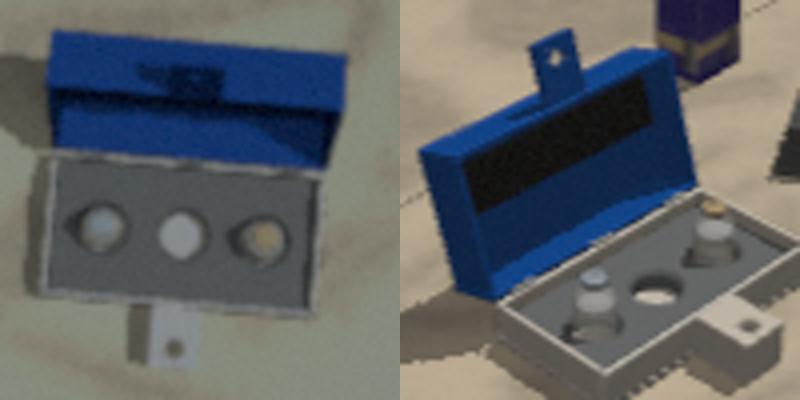

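The crops show the case: rim corners in the left crop at (41,293), (315,313), (48,158) and (322,172), lug hole at (174,347), middle pocket at (183,237). In the right crop the lug hole is at (748,325) and the rim corners at (604,373) and (500,307).

Run:
```python
from h import *
from scipy.optimize import least_squares
mt,ms=r.camera_model("top"),r.camera_model("scene")
f=lambda u,v,x0,y0:(u/4-.375+x0,v/4-.375+y0)
T=lambda u,v:f(u,v,230,150); S=lambda u,v:f(u-400,v,225,160)
print("lug hole",tri((mt,T(174,347)),(ms,S(748,325))))
print("lid hole-ish scene",S(556,58))
print("corner FL",tri((mt,T(41,293)),(ms,S(604,373))))
print("vial cap",tri((mt,(151.6,194.5)),(ms,(171.4,289.4))))
print("knob",tri((mt,(363.2,199.3)),(ms,(333.7,180))))
obs=[(mt,T(41,293),(-45,85,28)),(mt,T(315,313),(-45,-85,28)),(mt,T(322,172),(45,-85,28)),(mt,T(48,158),(45,85,28)),(mt,T(174,347),(-71,0,28)),(mt,T(183,237),(0,0,18)),
(ms,S(604,373),(-45,85,28)),(ms,S(748,325),(-71,0,28)),(ms,S(500,307),(45,85,28)),(ms,S(658,288),(0,0,18))]
def X(p,q):
    c,s=np.cos(p[2]),np.sin(p[2]);x,y,z=np.array(q)/1000
    return [p[0]+c*x-s*y,p[1]+s*x+c*y,z]
g=lambda p:np.concatenate([proj(m,X(p,q))[0]-uv for m,uv,q in obs])
q=least_squares(g,[.55,-.04,0],loss='soft_l1');print(q.x,g(q.x).reshape(-1,2).round(1).tolist())
for n in [(0,0,18),(-71,0,28),(45,0,28)]:print(n,X(q.x,n))
```

```text
lug hole (array([ 0.44389756, -0.01292154,  0.0294015 ]), np.float64(0.0009372800896215787))
lid hole-ish scene (263.625, 174.125)
corner FL (array([0.47452791, 0.069563  , 0.03028333]), np.float64(0.0013719230061190926))
vial cap (array([0.53530076, 0.28385296, 0.04537459]), np.float64(0.0010897662414209495))
knob (array([ 0.53862539, -0.22511875,  0.05879837]), np.float64(0.0011294788142622773))
[ 0.51401565 -0.01653514 -0.04331942] [[-0.6, 0.3], [0.2, 0.5], [0.8, -0.6], [0.6, -2.3], [-0.0, 0.0], [-0.2, -1.0], [1.1, 1.4], [0.9, 0.6], [-1.3, 0.2], [-0.1, 0.3]]
(0, 0, 18) [np.float64(0.5140156457979791), np.float64(-0.01653513831288106), np.float64(0.018)]
(-71, 0, 28) [np.float64(0.4430822536969373), np.float64(-0.013460421246244135), np.float64(0.028)]
(45, 0, 28) [np.float64(0.5589734295239914), np.float64(-0.018483902650890376), np.float64(0.028)]
```

```bash
cat >> h.py <<'E'
from scipy.spatial.transform import Rotation as Ro
def go(xyz,yaw):
    """tool-axis shift and turn from the present pose to TCP xyz with tool y at world angle yaw"""
    s=r.sense();R=Ro.from_quat(s['eef_rot']).as_matrix()
    y=np.arctan2(R[1,1],R[0,1]);t=-(yaw-y);t=(t+np.pi)%(2*np.pi)-np.pi
    print("tcp",s['tcp_pos'].round(4),"yaw",y.round(3),"t",round(s['time'],2),"F",s['force'].round(1),"w",round(s['gripper_width'],4),"shift",(R.T@(np.array(xyz)-s['tcp_pos'])).round(4),"turn",round(t,3),"tilt",np.arccos(-R[2,2]).round(4))
E
python3 - <<'E'
from h import *
ms=r.camera_model("scene")
o,v=ray(ms,(263.6,174.1))
c,s=np.cos(-.0433),np.sin(-.0433); C=np.array([.514,-.0165,0]);n=np.array([-s,c,0])
X=o+v*(n@(C-o))/(n@v);d=X-C;lx=c*d[0]+s*d[1];print(X,lx,np.arctan2(X[2]-.028,.045-lx),np.hypot(X[2]-.028,.045-lx))
go([.47,.27,.25],-.043)
E
```

```text
[ 0.59258021 -0.01990465  0.14063021] 0.07865393568410976 1.8611520794429937 0.1175506329702113
tcp [ 0.2604 -0.5946  0.247 ] yaw -1.158 t 0.1 F [ 0.4 -0.1  1. ] w 0.0853 shift [ 0.5389 -0.7079 -0.0014] turn -1.115 tilt 0.0024
```

```bash
python3 jog.py '0.54 -0.71 0 -1.115 0.06;0.54 -0.71 0 -1.115 0.06;0.54 -0.71 0 -1.115 0.06;0.54 -0.71 0 -1.115 0.06;0.54 -0.71 0 -1.115 0.06;0.54 -0.71 0 -1.115 0.06;0.54 -0.71 0 -1.115 0.06;0.54 -0.71 0 -1.115 0.06;0.54 -0.71 0 -1.115 0.06;0.54 -0.71 0 -1.115 0.06;0.54 -0.71 0 -1.115 0.06;0.54 -0.71 0 -1.115 0.06'; python3 -c "
from h import *
go([.47,.27,.2],-.043)"
```

```text
time: 1.1
tcp_pos: [0.3779, -0.1074, 0.248]
eef_rot: [0.722, 0.692, -0.0, 0.0]
force: [1.2, -0.9, -0.1]
gripper_width: 0.06
gripper_force: 0.0
tcp [ 0.3779 -0.1074  0.248 ] yaw -0.043 t 1.1 F [ 1.2 -0.9 -0.1] w 0.06 shift [0.3811 0.0757 0.0478] turn -0.0 tilt 0.0006
```

```bash
python3 jog.py '0.38 0.08 0.05 0 0.06;0.38 0.08 0.05 0 0.06;0.38 0.08 0.05 0 0.06;0.38 0.08 0.05 0 0.06;0.38 0.08 0.05 0 0.06;0.38 0.08 0.05 0 0.06;0.38 0.08 0.05 0 0.06;0.38 0.08 0.05 0 0.06;0.38 0.08 0.05 0 0.06;0.38 0.08 0.05 0 0.06;0.38 0.08 0.05 0 0.06;0.38 0.08 0.05 0 0.06'
python3 - <<'E'
from h import *
m=r.camera_model("wrist");s=r.sense()
im=r.snapshot("wrist");cv2.imwrite("pics/w1.png",im[:,:,::-1])
T=P(m)[2];print("cam at",(-T[:3,:3].T@T[:3,3]).round(3),"look",T[2,:3].round(3),m['fx'])
print(red(im)[0],proj(m,[.535,.284,.046]))
go([.535,.284,.033],-.043)
E
```

```text
time: 2.1
tcp_pos: [0.4737, 0.2678, 0.1975]
eef_rot: [0.721, 0.693, -0.001, -0.001]
force: [-0.1, -1.3, -0.4]
gripper_width: 0.0602
gripper_force: 0.0
cam at [0.475 0.334 0.323] look [-0.013 -0.261 -0.965] 318.7949666508698
[([347.3, 183.5], [340, 177, 15, 14, 166])] [[348.34733227 181.51568521]]
tcp [0.4741 0.266  0.1976] yaw -0.043 t 2.15 F [ 0.  -0.5  1.3] w 0.0598 shift [0.0208 0.0603 0.1644] turn 0.0 tilt 0.0021
```

View pics/w1.png

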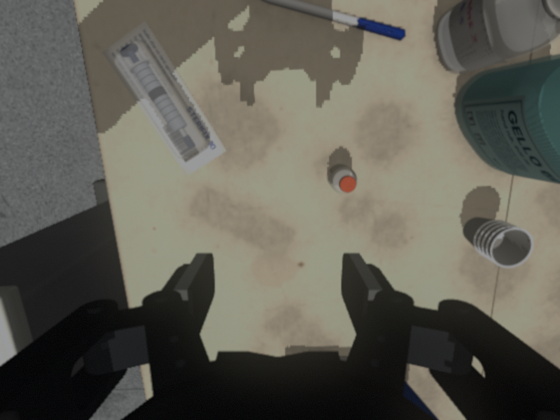

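The wrist picture shows the red cap at (347,183), about 2 px from where I predicted it, and nothing near it.

```bash
python3 - <<'E'
from h import *
m=r.camera_model("wrist");uv=(347.3,183.5)
print(onz(m,uv,.046),tri((m,uv),(r.camera_model("top"),(151.6,194.5)),(r.camera_model("scene"),(171.4,289.4))))
E
python3 jog.py '0.02 0.04 0.04 0 0.06;0.02 0.06 0.07 0 0.06;0.02 0.06 0.1 0 0.06;0.02 0.06 0.1 0 0.06'
python3 - <<'E'
from h import *
m=r.camera_model("wrist");im=r.snapshot("wrist");b=red(im)[0];print(b)
c=b[0][0];X=onz(m,c,.046);print(X,tri((m,c),(r.camera_model("top"),(151.6,194.5)),(r.camera_model("scene"),(171.4,289.4))));go([X[0],X[1],.033],-.043)
E
```

```text
[0.53462388 0.28014703 0.046     ] (array([0.53483005, 0.28259678, 0.04644086]), np.float64(0.002381832833745385))
time: 2.48
tcp_pos: [0.5334, 0.2768, 0.0896]
eef_rot: [0.724, 0.69, -0.007, -0.001]
force: [-1.5, -2.1, -1.2]
gripper_width: 0.0603
gripper_force: 0.0
[([281.7, 235.9], [270, 225, 24, 22, 406])]
[0.5342978  0.28260033 0.046     ] (array([0.53473843, 0.28349622, 0.04629293]), np.float64(0.0015697493062278285))
tcp [0.5333 0.2784 0.093 ] yaw -0.048 t 2.53 F [-1.8  0.5  0.3] w 0.0594 shift [0.0047 0.0014 0.06  ] turn -0.005 tilt 0.012
```

```bash
python3 jog.py '0.005 0.001 0.03 -0.005 0.06;0.005 0.001 0.055 -0.005 0.06;0.005 0.001 0.061 -0.005 0.06;0.005 0.001 0.061 -0.005 0.06;0.005 0.001 0.061 -0.005 0.0;0.005 0.001 0.061 -0.005 0.0;0.005 0.001 0.061 -0.005 0.0;0.005 0.001 0.061 -0.005 0.0;0.005 0.001 0.061 -0.005 0.0;0.005 0.001 0.061 -0.005 0.0' 30
python3 -c "
from h import *
go([.514,-.0165,.12],-.043)"
```

```text
time: 3.37
tcp_pos: [0.5382, 0.2902, 0.0399]
eef_rot: [0.72, 0.694, 0.002, 0.001]
force: [0.1, -1.3, 6.6]
gripper_width: 0.0224
gripper_force: 29.2
tcp [0.5382 0.2902 0.0399] yaw -0.038 t 3.37 F [ 0.1 -1.3  6.6] w 0.0224 shift [-0.3073 -0.0122 -0.0806] turn 0.005 tilt 0.0037
```

Run:
```python
from h import *
im=r.snapshot("wrist");t=r.snapshot("scene");print(r.sense()['tcp_pos'],r.sense()['force'],red(im)[0])
cv2.imwrite("pics/w2.png",np.hstack([cv2.resize(im[130:330,160:400,::-1],(480,400)),cv2.resize(t[260:340,130:194,::-1],(320,400),interpolation=cv2.INTER_CUBIC)]))
```

```text
[0.53817307 0.29022379 0.03987385] [-0.52668403 -1.02253686  6.62655939] [([280.7, 306.0], [265, 292, 33, 29, 761])]
```

View pics/w2.png

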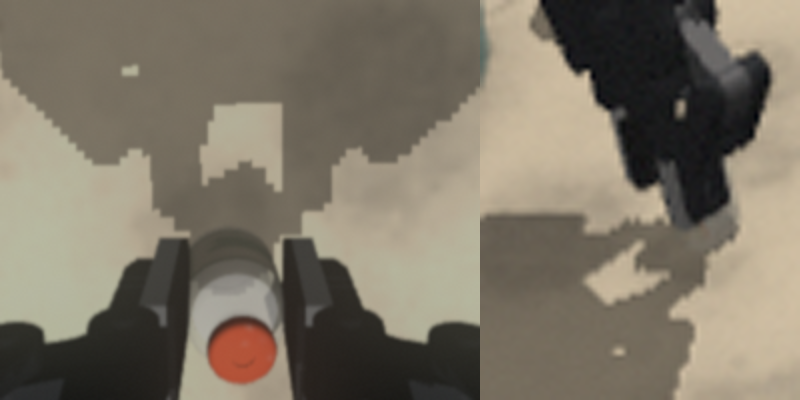

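The vial is between the pads but sits about 8 mm off their middle, because I computed the last shift before the arm had settled. I'll open and regrasp it centred.

```bash
python3 jog.py '0 0 0 0 0.05;0 0 0 0 0.05;0 0 0 0 0.05;0 0 0 0 0.05;0 0 0 0 0.05'
python3 - <<'E'
from h import *
m=r.camera_model("wrist");im=r.snapshot("wrist");b=red(im)[0];print(b)
X=onz(m,b[0][0],.046);print(X);go([X[0],X[1],.032],-.043)
E
```

```text
time: 3.88
tcp_pos: [0.5363, 0.2889, 0.0369]
eef_rot: [0.72, 0.694, -0.0, -0.0]
force: [-0.4, 0.4, -0.1]
gripper_width: 0.0503
gripper_force: 0.0
[([274.7, 302.0], [258, 287, 34, 30, 783])]
[0.53381644 0.28512835 0.046     ]
tcp [0.5364 0.289  0.037 ] yaw -0.038 t 3.93 F [-0.3  0.1 -0.3] w 0.0502 shift [-0.004  -0.0024  0.005 ] turn 0.005 tilt 0.0006
```

```bash
python3 jog.py '-0.005 -0.002 0.004 0 0.05;-0.005 -0.002 0.004 0 0.05;-0.005 -0.002 0.004 0 0.05;-0.005 -0.002 0.004 0 0;-0.005 -0.002 0.004 0 0;-0.005 -0.002 0.004 0 0;-0.005 -0.002 0.004 0 0;-0.005 -0.002 0.004 0 0;-0.005 -0.002 0.004 0 0' 30
python3 jog.py '0 0 -0.03 0 0;0 0 -0.06 0 0;0 0 -0.1 0 0;0 0 -0.1 0 0;0 0 -0.1 0 0;0 0 -0.1 0 0'
python3 - <<'E'
from h import *
m=r.camera_model("wrist");im=r.snapshot("wrist");b=red(im)[0];print(b)
s=r.sense();z0=s['tcp_pos'][2];X=onz(m,b[0][0],z0+.0095);print(X-s['tcp_pos'])
go([.514,-.0165,.12],-.043)
E
```

```text
time: 4.68
tcp_pos: [0.5346, 0.2845, 0.0335]
eef_rot: [0.72, 0.694, 0.0, 0.0]
force: [-0.2, 0.2, 0.1]
gripper_width: 0.0225
gripper_force: 29.9
time: 5.18
tcp_pos: [0.5343, 0.2839, 0.1333]
eef_rot: [0.72, 0.694, -0.0, 0.0]
force: [-0.2, -0.6, -1.1]
gripper_width: 0.0228
gripper_force: 29.9
[([276.9, 300.6], [260, 286, 35, 31, 846])]
[-0.00099835 -0.00305871  0.0095    ]
tcp [0.5337 0.2834 0.1322] yaw -0.038 t 5.23 F [ 1.  -0.2 -0. ] w 0.0226 shift [-0.3004 -0.0082  0.0126] turn 0.005 tilt 0.0023
```

```bash
python3 jog.py '-0.38 0 0 0 0;-0.38 0 0 0 0;-0.38 0 0 0 0;-0.38 0 0 0 0;-0.38 0 0 0 0;-0.38 0 0 0 0;-0.38 0 0 0 0;-0.38 0 0 0 0;-0.38 0 0 0 0;-0.38 0 0 0 0;-0.38 0 0 0 0;-0.38 0 0 0 0'
python3 - <<'E'
from h import *
m=r.camera_model("wrist");s=r.sense();im=r.snapshot("wrist");cv2.imwrite("pics/w3.png",im[:,:,::-1]);b=red(im)[0];print(b,s['time'],s['tcp_pos'])
np.save("m3.npy",m,allow_pickle=True)
X=onz(m,b[0][0],s['tcp_pos'][2]+.0125);print(X-s['tcp_pos'])
print(proj(m,[[.514,-.0165,.018],[.443,-.0135,.028]]))
E
```

```text
time: 6.23
tcp_pos: [0.5188, -0.0954, 0.1319]
eef_rot: [0.721, 0.693, -0.0, -0.002]
force: [0.4, 0.8, -1.5]
gripper_width: 0.0227
gripper_force: 29.9
[([277.0, 300.9], [260, 286, 35, 31, 864])] 6.2333 [ 0.51878557 -0.09538392  0.13185948]
[-0.00146784 -0.00130756  0.0125    ]
[[268.5430319  107.66102015]
 [164.58744297 106.77756433]]
```

View pics/w3.png

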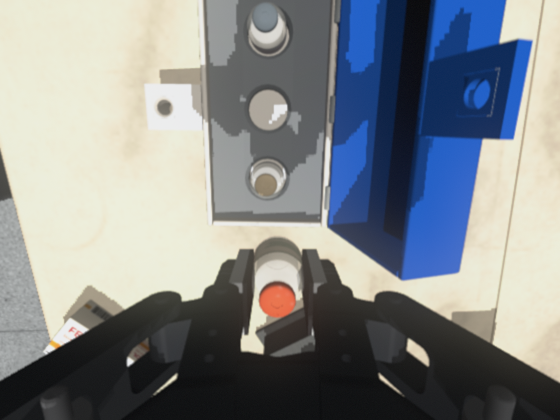

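The pocket centre shows at (269,110), predicted (268.5,107.7). The lug hole is at (164.5,107), as predicted, and the vial is upright in the jaws.

Run:
```python
from h import *
m=np.load("m3.npy",allow_pickle=True).item()
print(onz(m,(269,110),.018),onz(m,(164.5,107),.028),tri((m,(164.5,107)),(r.camera_model("scene"),(311.6,240.9))),tri((m,(269,110)),(r.camera_model("scene"),(289.1,231.6)),(r.camera_model("top"),(275.4,208.9))))
go([.5153,-.0165,.1],-.043)
```

```text
[ 0.51425077 -0.0181096   0.018     ] [ 0.44292081 -0.01364222  0.028     ] (array([ 0.4441123 , -0.01309116,  0.02941683]), np.float64(0.0009471108787807526)) (array([ 0.51327347, -0.01732711,  0.01846964]), np.float64(0.0018611496691760098))
tcp [ 0.5192 -0.0937  0.1322] yaw -0.036 t 6.28 F [-0.6  0.8  0.4] w 0.0228 shift [ 0.0769 -0.0067  0.0324] turn 0.007 tilt 0.0027
```

```bash
python3 jog.py '0.04 -0.003 0.01 0.007 0;0.077 -0.007 0.03 0.007 0;0.077 -0.007 0.03 0.007 0;0.077 -0.007 0.03 0.007 0;0.077 -0.007 0.03 0.007 0;0.077 -0.007 0.03 0.007 0'
python3 -c "
from h import *
go([.5153,-.0165,.055],-.043)"
```

```text
time: 6.78
tcp_pos: [0.5161, -0.0178, 0.1034]
eef_rot: [0.722, 0.692, 0.0, 0.0]
force: [1.0, -1.2, -0.1]
gripper_width: 0.0227
gripper_force: 29.9
tcp [ 0.5161 -0.0178  0.1034] yaw -0.044 t 6.78 F [ 1.  -1.2 -0.1] w 0.0227 shift [ 0.0013 -0.0009  0.0484] turn -0.001 tilt 0.0003
```

```bash
python3 jog.py '0.001 -0.001 0.03 0 0;0.001 -0.001 0.045 0 0;0.001 -0.001 0.05 0 0;0.001 -0.001 0.054 0 0;0.001 -0.001 0.058 0 0;0.001 -0.001 0.062 0 0;0.001 -0.001 0.062 0 0;0.001 -0.001 0.062 0 0'
python3 -c "
from h import *
go([.5153,-.0165,.0398],-.043)"
```

```text
time: 7.45
tcp_pos: [0.5155, -0.0173, 0.0418]
eef_rot: [0.723, 0.691, 0.0, 0.0]
force: [-0.4, -0.7, -0.4]
gripper_width: 0.0229
gripper_force: 29.9
tcp [ 0.5155 -0.0173  0.0418] yaw -0.045 t 7.45 F [-0.4 -0.7 -0.4] w 0.0229 shift [ 0.0008 -0.0002  0.002 ] turn -0.002 tilt 0.0009
```

```bash
python3 jog.py '0 0 0.002 0 0;0 0 0.002 0 0;0 0 0.002 0 0.04;0 0 0.002 0 0.04;0 0 0.002 0 0.04;0 0 0.002 0 0.04;0 0 -0.02 0 0.04;0 0 -0.06 0 0.04;0 0 -0.09 0 0.04;0 0 -0.12 0 0.04;0 0 -0.14 0 0.04;0 0 -0.14 0 0.04'
python3 - <<'E'
from h import *
c,s=np.cos(-.0433),np.sin(-.0433)
for q in [(.105,.15),(.0,.0)]:print([.514+c*q[0],-.0173+s*q[0]])
im=r.snapshot("wrist");t=r.snapshot("scene");print(r.sense()['time'])
print(red(t)[0],red(im)[0]); m=r.camera_model("scene");print(proj(m,[.514,-.0173,.052]))
go([.514+c*.12,-.0173+s*.12,.21],-.043)
E
```

```text
time: 8.45
tcp_pos: [0.5188, -0.0168, 0.1864]
eef_rot: [0.723, 0.691, 0.003, 0.004]
force: [0.6, 0.8, 0.6]
gripper_width: 0.04
gripper_force: 0.0
[np.float64(0.6189015836530937), np.float64(-0.021845079435279167)]
[np.float64(0.514), np.float64(-0.0173)]
8.55
[([333.7, 182.1], [330, 175, 7, 15, 74]), ([288.5, 219.4], [286, 218, 6, 4, 17])] [([271.8, 209.3], [265, 202, 15, 15, 183])]
[[289.20859535 219.69493983]]
tcp [ 0.5155 -0.0174  0.1821] yaw -0.045 t 8.55 F [ 0.2  0.3 -0.1] w 0.0395 shift [ 0.0002  0.1185 -0.0277] turn -0.002 tilt 0.0022
```

Vial 2 stands in the pocket: its cap is within 1 px of the predicted point. Next I go over the lid and behind its lug.

```bash
python3 jog.py '0 0 -0.025 0 0;0 0.04 -0.025 0 0;0 0.08 -0.025 0 0;0 0.12 -0.025 0 0;0 0.12 -0.025 0 0;0 0.12 -0.025 0 0'
python3 - <<'E'
from h import *
c,s=np.cos(-.0433),np.sin(-.0433)
go([.514+c*.115,-.0173+s*.115,.148],-.043)
m=r.camera_model("top");im=r.snapshot("top");s2=r.snapshot("scene")
cv2.imwrite("pics/t4.png",np.hstack([cv2.resize(im[130:260,220:340,::-1],(400,433)),cv2.resize(s2[120:250,225:345,::-1],(400,433))]))
E
```

```text
time: 9.05
tcp_pos: [0.6348, -0.0228, 0.2025]
eef_rot: [0.723, 0.691, -0.001, -0.003]
force: [-0.6, 0.1, -0.4]
gripper_width: 0.0002
gripper_force: 0.0
tcp [ 0.6348 -0.0228  0.2025] yaw -0.046 t 9.05 F [-0.6  0.1 -0.4] w 0.0002 shift [ 0.0001 -0.0057  0.0545] turn -0.003 tilt 0.0058
```

View pics/t4.png

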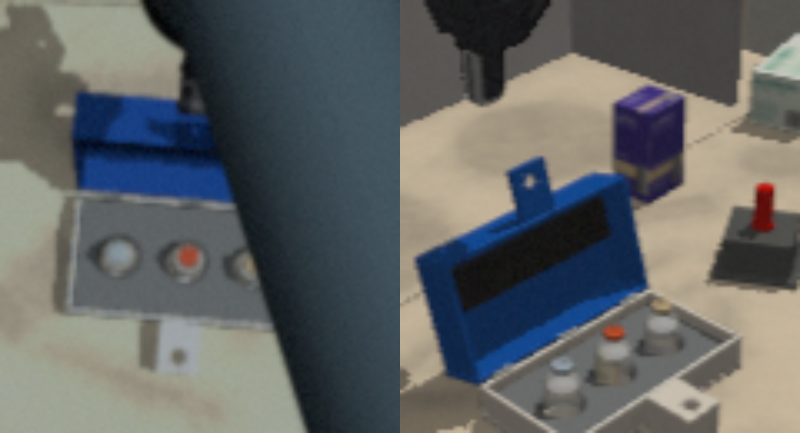

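All three vials stand upright, and the closed fingers are above and behind the lid's lug, which is at (530,180) in the right half. I lower them and draw the lid forward.

```bash
python3 jog.py '0 0 0.03 0 0;0 0 0.055 0 0;0 0 0.055 0 0;0 0 0.055 0 0'
python3 jog.py '0 -0.015 0 0 0;0 -0.03 0 0 0;0 -0.045 0 0 0;0 -0.06 0 0 0;0 -0.07 0 0 0;0 -0.08 0 0 0;0 -0.09 0 0 0;0 -0.1 0 0 0;0 -0.11 0 0 0;0 -0.12 0 0 0;0 -0.122 0 0 0;0 -0.122 0 0 0'
python3 - <<'E'
from h import *
go([.5386,-.225,.15],-.6)
s2=r.snapshot("scene");cv2.imwrite("pics/t5.png",cv2.resize(s2[120:250,225:345,::-1],(400,433)))
E
```

```text
time: 9.48
tcp_pos: [0.632, -0.0228, 0.1497]
eef_rot: [0.723, 0.691, -0.002, -0.001]
force: [0.5, 0.2, 0.8]
gripper_width: -0.0005
gripper_force: 0.0
time: 10.48
tcp_pos: [0.5118, -0.0173, 0.151]
eef_rot: [0.723, 0.691, -0.001, -0.0]
force: [0.7, 0.4, -0.0]
gripper_width: 0.0001
gripper_force: 0.0
tcp [ 0.5118 -0.0173  0.151 ] yaw -0.045 t 10.48 F [ 0.7  0.4 -0. ] w 0.0001 shift [-0.2063  0.0361  0.0011] turn 0.555 tilt 0.0013
```

View pics/t5.png

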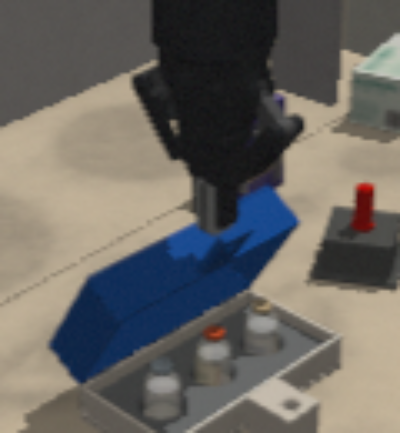

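The lid is sinking on its own and all three vials still stand. I go on to the pin.

```bash
python3 jog.py '0 0 -0.03 0.1 0.03;-0.03 0 -0.03 0.2 0.04;-0.05 0.01 -0.03 0.4 0.04;-0.08 0.015 -0.03 0.5 0.04;-0.12 0.02 -0.03 0.6 0.04;-0.15 0.03 -0.03 0.8 0.04;-0.19 0.036 -0.02 0.9 0.04;-0.206 0.036 -0.01 1 0.04;-0.206 0.036 0 1.2 0.04;-0.206 0.036 0 1.3 0.04;-0.206 0.036 0 1.45 0.04;-0.206 0.036 0 1.57 0.04'
python3 jog.py '0 0 0 0.069 0.04;0 0 0 0.069 0.04;0 0 0 0.069 0.04;0 0 0 0.069 0.04'
python3 - <<'E'
from h import *
s=r.sense();m=r.camera_model("wrist");im=r.snapshot("wrist");b,k=red(im);print(b,s['joint_pos'].round(2))
cv2.imwrite("pics/w6.png",im[:,:,::-1]);print(proj(m,[[.5386,-.225,.07],[.5386,-.225,.038]]))
go([.5386,-.225,.058],-1.614)
t=r.snapshot("top");print(red(t)[0],red(r.snapshot("scene"))[0])
E
```

```text
time: 11.53
tcp_pos: [0.5401, -0.2249, 0.1506]
eef_rot: [0.999, 0.035, -0.0, -0.0]
force: [1.0, -0.3, -0.0]
gripper_width: 0.04
gripper_force: 0.0
time: 11.87
tcp_pos: [0.54, -0.2245, 0.1512]
eef_rot: [1.0, 0.004, 0.0, -0.0]
force: [-0.0, -0.3, -0.0]
gripper_width: 0.0401
gripper_force: 0.0
[([280.4, 219.9], [269, 204, 23, 34, 618])] [ 0.65  0.4  -0.39  1.82  0.18  0.95 -1.38]
[[278.14496063 226.78243628]
 [278.08473817 214.20903991]]
tcp [ 0.5399 -0.2245  0.1512] yaw -1.563 t 11.92 F [ 0.2  0.4 -0.1] w 0.0396 shift [-0.0013  0.0005  0.0932] turn 0.051 tilt 0.0002
[([362.4, 200.8], [358, 199, 10, 5, 31])] [([333.7, 182.0], [330, 175, 7, 15, 72])]
```

View pics/w6.png

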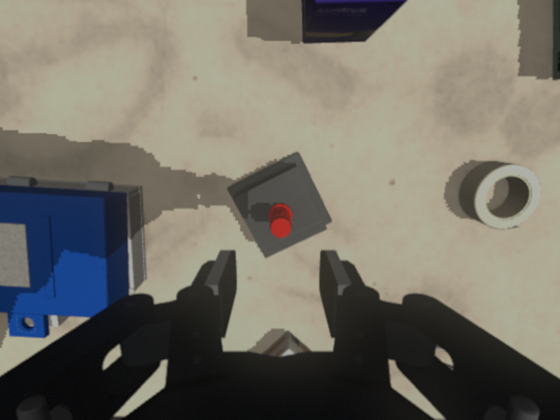

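The knob's top shows at (280.5,227), so the pin lies about 1.6 mm further to -y than estimated. The lid is down and its hole shows at (28,323).

```bash
python3 - <<'E'
from h import *
m=r.camera_model("wrist");print(onz(m,(280.5,227),.07),onz(m,(28,323),.044))
X=onz(m,(280.5,227),.07);go([X[0],X[1],.06],-1.614)
E
python3 jog.py '-0.001 0.002 0.04 0.05 0.04;-0.001 0.002 0.075 0.05 0.04;-0.001 0.002 0.085 0.05 0.04;-0.001 0.002 0.091 0.05 0.04;-0.001 0.002 0.091 0.05 0.04;-0.001 0.002 0.091 0.05 0.04'
python3 - <<'E'
from h import *
m=r.camera_model("wrist");im=r.snapshot("wrist");b,k=red(im);print(b);go([.5386,-.2263,.06],-1.614)
E
```

```text
[ 0.53820521 -0.22665235  0.07      ] [ 0.44378327 -0.01554229  0.044     ]
tcp [ 0.5398 -0.2246  0.1512] yaw -1.563 t 12.02 F [-1.   1.   0.3] w 0.0399 shift [-0.0016  0.0021  0.0912] turn 0.051 tilt 0.0002
time: 12.52
tcp_pos: [0.54, -0.2267, 0.0616]
eef_rot: [1.0, -0.021, 0.001, 0.0]
force: [0.6, 0.4, 0.7]
gripper_width: 0.0397
gripper_force: 0.0
[([276.9, 276.4], [260, 245, 36, 65, 1967])]
tcp [ 0.5405 -0.227   0.0622] yaw -1.614 t 12.57 F [ 0.4 -0.3  0.7] w 0.0401 shift [-0.002  -0.0006  0.0022] turn 0.0 tilt 0.0037
```

```bash
python3 jog.py '-0.002 0 0.002 0 0.04;-0.002 0 0.002 0 0.04;-0.002 0 0.002 0 0;-0.002 0 0.002 0 0;-0.002 0 0.002 0 0;-0.002 0 0.002 0 0;-0.002 0 0.002 0 0' 80
python3 -c "
from h import *
go([.5386,-.2263,.12],-1.614)"
```

```text
time: 13.15
tcp_pos: [0.5373, -0.2268, 0.0592]
eef_rot: [1.0, -0.022, 0.001, 0.0]
force: [-0.3, 0.6, 4.9]
gripper_width: 0.0126
gripper_force: 78.0
tcp [ 0.5373 -0.2268  0.0592] yaw -1.614 t 13.15 F [-0.3  0.6  4.9] w 0.0126 shift [ 0.0013 -0.0005 -0.0608] turn -0.0 tilt 0.0012
```

```bash
python3 jog.py '0 0 -0.02 0 0;0 0 -0.04 0 0;0 0 -0.06 0 0;0 0 -0.09 0 0;0 0 -0.09 0 0'
python3 - <<'E'
from h import *
go([.395,-.014,.14],-1.614)
b,k=red(r.snapshot("wrist"));print(b)
E
```

```text
time: 13.57
tcp_pos: [0.5406, -0.2276, 0.1537]
eef_rot: [1.0, -0.022, 0.005, 0.002]
force: [1.7, -1.4, 1.3]
gripper_width: 0.0123
gripper_force: 78.6
tcp [ 0.5406 -0.2276  0.1537] yaw -1.614 t 13.57 F [ 1.7 -1.4  1.3] w 0.0123 shift [-0.1548 -0.2071  0.0115] turn -0.0 tilt 0.0101
[([277.5, 275.2], [262, 241, 32, 65, 1633])]
```

```bash
python3 jog.py '-0.155 -0.207 0.01 0 0;-0.155 -0.207 0.01 0 0;-0.155 -0.207 0.01 0 0;-0.155 -0.207 0.01 0 0;-0.155 -0.207 0.01 0 0;-0.155 -0.207 0.01 0 0;-0.155 -0.207 0.01 0 0;-0.155 -0.207 0.01 0 0;-0.155 -0.207 0.01 0 0;-0.155 -0.207 0.01 0 0'
python3 - <<'E'
from h import *
s=r.sense();m=r.camera_model("wrist");im=r.snapshot("wrist");np.save("m7.npy",m,allow_pickle=True)
go([.444,-.014,.12],-1.614);uv=proj(m,[[.444,-.014,.044],[.444,-.014,.034],[.439,-.014,.044]]);print(uv)
cv2.imwrite("pics/w7.png",im[:,:,::-1])
x,y=uv[0].round().astype(int);print(x,y)
cv2.imwrite("pics/w7c.png",np.hstack([cv2.resize(im[:,:,::-1],(400,300)),cv2.resize(im[max(0,y-40):y+40,x-50:x+50,::-1],(375,300),interpolation=cv2.INTER_CUBIC)]))
E
```

```text
time: 14.45
tcp_pos: [0.3918, -0.0142, 0.1383]
eef_rot: [1.0, -0.023, 0.0, -0.0]
force: [-0.3, 0.0, -0.2]
gripper_width: 0.0128
gripper_force: 78.7
tcp [ 0.392  -0.0144  0.1384] yaw -1.617 t 14.5 F [-0.8  0.6  0. ] w 0.0127 shift [ 0.0519 -0.0027  0.0184] turn -0.003 tilt 0.001
[[273.5180365  145.53856872]
 [273.69500375 144.71242248]
 [273.88166335 153.0196969 ]]
274 146
```

View pics/w7c.png

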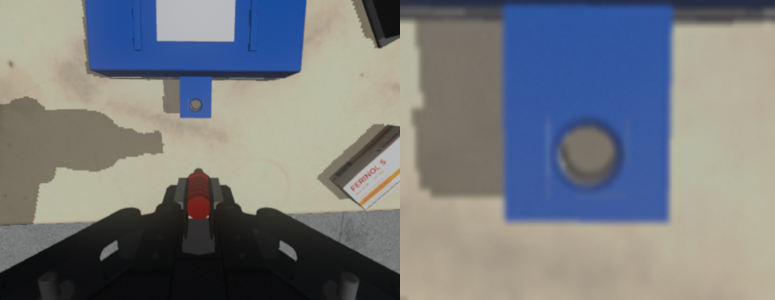

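The lid lug's hole shows at about (273.7,146.3) in the full picture, within 1 px of where I predicted it, and the pin hangs straight in the jaws. I now check numerically how the pin sits in the jaws.

Run:
```python
from h import *
m=np.load("m7.npy",allow_pickle=True).item();im=cv2.imread("pics/w7.png")[:,:,::-1].copy()
h=cv2.cvtColor(im,cv2.COLOR_RGB2HSV);k=((h[...,0]<10)|(h[...,0]>168))&(h[...,1]>110)&(h[...,2]>35)
k[:200]=0;k[:,:230]=0;k[:,320:]=0;ys,xs=np.nonzero(k);print("mask rows",ys.min(),ys.max(),"cols",xs.min(),xs.max())
t=np.array([.392,-.0144,.1384]);a=np.linspace(0,6.28,60)
for dx in(-.002,0,.002):
    q=[]
    for R,z0,z1 in((.0075,.03,.062),(.0095,.026,.03)):
        for z in(z0,z1):q+=[t+[dx+R*np.cos(b),R*np.sin(b),z-.051] for b in a]
    p=proj(m,q);print(dx,"rows",p[:,1].min(),p[:,1].max(),"cols",p[:120,0].min(),p[:120,0].max())
print("hole",onz(m,(273.7,146.3),.044),tri((m,(273.7,146.3)),(np.load("m3.npy",allow_pickle=True).item(),(164.5,107))))
for n in range(241,310,8):print(n,np.nonzero(k[n])[0][[0,-1]] if k[n].any() else '',end=' ')
```

```text
mask rows 241 307 cols 261 294
-0.002 rows 243.79799754068918 314.415425655521 cols 259.20711558606934 296.5865609606993
0 rows 240.04938320618274 310.0801385884364 cols 258.8996732354376 296.43388496967606
0.002 rows 236.2760964945199 305.7090251062932 cols 258.58973195152595 296.2798842394523
hole [ 0.44348925 -0.01409802  0.044     ] (array([ 0.44250655, -0.01370225,  0.02685815]), np.float64(0.00014338783064587037))
241 [274 282] 249 [264 291] 257 [265 290] 265 [264 291] 273 [263 292] 281 [262 293] 289 [262 294] 297 [262 294] 305 [270 285]
```

```bash
python3 jog.py '0.02 0 0.01 0 0;0.045 0 0.02 0 0;0.051 0.001 0.028 0 0;0.051 0.001 0.028 0 0;0.051 0.001 0.028 0 0;0.051 0.001 0.028 0 0;0.051 0.001 0.028 0 0'
python3 - <<'E'
from h import *
go([.443,-.0139,.095],-1.614)
E
```

```text
time: 15.08
tcp_pos: [0.4412, -0.0167, 0.1104]
eef_rot: [1.0, -0.022, -0.0, 0.0]
force: [-0.1, -0.7, -1.0]
gripper_width: 0.0124
gripper_force: 78.7
tcp [ 0.4412 -0.0167  0.1104] yaw -1.615 t 15.08 F [-0.1 -0.7 -1. ] w 0.0124 shift [ 0.0017 -0.0029  0.0154] turn -0.001 tilt 0.0005
```

```bash
python3 jog.py '0.0018 -0.0028 0.009 0 0;0.0018 -0.0028 0.009 0 0;0.0018 -0.0028 0.009 0 0;0.0018 -0.0028 0.009 0 0'
python3 - <<'E'
from h import *
go([.443,-.0139,.095],-1.614)
E
```

```text
time: 15.42
tcp_pos: [0.4433, -0.0133, 0.1012]
eef_rot: [1.0, -0.021, -0.0, 0.0]
force: [-0.3, -0.6, -0.2]
gripper_width: 0.0124
gripper_force: 78.7
tcp [ 0.4433 -0.0133  0.1012] yaw -1.613 t 15.42 F [-0.3 -0.6 -0.2] w 0.0124 shift [-0.0003  0.0006  0.0062] turn 0.001 tilt 0.0003
```

```bash
python3 jog.py '-0.0003 0.0006 0.004 0 0;-0.0003 0.0006 0.008 0 0;-0.0003 0.0006 0.012 0 0;-0.0003 0.0006 0.016 0 0;-0.0003 0.0006 0.016 0 0'
python3 - <<'E'
from h import *
go([.443,-.0139,.059],-1.614)
E
```

```text
time: 15.83
tcp_pos: [0.4424, -0.014, 0.0842]
eef_rot: [1.0, -0.022, -0.001, -0.0]
force: [0.3, 0.1, -0.8]
gripper_width: 0.0126
gripper_force: 78.7
tcp [ 0.4424 -0.014   0.0842] yaw -1.614 t 15.83 F [ 0.3  0.1 -0.8] w 0.0126 shift [ 0.0006 -0.0002  0.0252] turn 0.0 tilt 0.0021
```

The tip has gone through the lid's lug with no force. I go on down into the base lug.

```bash
python3 jog.py '0.0005 0 0.004 0 0;0.0005 0 0.007 0 0;0.0005 0 0.01 0 0;0.0005 0 0.013 0 0;0.0005 0 0.013 0 0;0.0005 0 0.013 0 0'
python3 - <<'E'
from h import *
go([.443,-.0139,.059],-1.614)
E
```

```text
time: 16.33
tcp_pos: [0.4431, -0.014, 0.0718]
eef_rot: [1.0, -0.022, -0.001, -0.0]
force: [-1.5, 0.5, -1.5]
gripper_width: 0.0126
gripper_force: 78.6
tcp [ 0.4431 -0.014   0.0718] yaw -1.614 t 16.33 F [-1.5  0.5 -1.5] w 0.0126 shift [-0.0001 -0.0001  0.0128] turn 0.0 tilt 0.0016
```

```bash
python3 jog.py '0 0 0.003 0 0;0 0 0.006 0 0;0 0 0.009 0 0;0 0 0.012 0 0;0 0 0.013 0 0;0 0 0.013 0 0;0 0 0.013 0 0' 100
python3 - <<'E'
from h import *
go([.443,-.0139,.059],-1.614)
E
```

```text
time: 16.92
tcp_pos: [0.443, -0.014, 0.0592]
eef_rot: [1.0, -0.022, -0.001, 0.0]
force: [-4.5, 1.0, 6.2]
gripper_width: 0.012
gripper_force: 98.5
tcp [ 0.443  -0.014   0.0592] yaw -1.614 t 16.92 F [-4.5  1.   6.2] w 0.012 shift [ 0.     -0.0001  0.0002] turn 0.0 tilt 0.002
```

```bash
python3 jog.py '-0.0005 0 0.001 0 0;-0.0005 0 0.002 0 0;-0.0005 0 0.002 0 0;-0.0005 0 0.002 0 0'
python3 - <<'E'
from h import *
go([.443,-.0139,.059],-1.614)
m=r.camera_model("wrist");t=r.snapshot("scene");cv2.imwrite("pics/end.png",t[:,:,::-1]);print(red(t)[0],proj(r.camera_model("scene"),[[.443,-.0139,.07],[.443,-.0139,.034]]))
E
```

```text
time: 17.25
tcp_pos: [0.4431, -0.0139, 0.0589]
eef_rot: [1.0, -0.022, -0.001, 0.001]
force: [-7.9, 1.5, 20.8]
gripper_width: 0.0124
gripper_force: 100.2
tcp [ 0.4431 -0.0139  0.0589] yaw -1.614 t 17.25 F [-7.9  1.5 20.8] w 0.0124 shift [-0.0001 -0.     -0.0001] turn 0.0 tilt 0.0024
[] [[313.18751628 225.77385687]
 [312.71196429 239.18594935]]
```

```bash
python3 jog.py '0 0 0 0 0;0 0 0 0 0;0 0 0 0 0;0 0 0 0 0;0 0 0 0 0;0 0 0 0 0'
python3 - <<'E'
from h import *
m=r.camera_model("wrist");im=r.snapshot("wrist");print(red(im)[0])
h=cv2.cvtColor(im,cv2.COLOR_RGB2HSV);k=(abs(h[...,0].astype(int)-110)<14)&(h[...,1]>130);ys,xs=np.nonzero(k);print("lid mask rows",ys.min(),ys.max(),"cols",xs.min(),xs.max())
# lid top edges: measured front edge row along some columns vs shut / ajar model
C=np.array([.514,-.0165]);c,s=np.cos(-.0433),np.sin(-.0433)
def W(x,y,z,th):
    dx,dz=x-.045,z-.028;X=.045+dx*np.cos(th)+dz*np.sin(th);Z=.028-dx*np.sin(th)+dz*np.cos(th)
    return [C[0]+c*X-s*y,C[1]+s*X+c*y,Z]
for th in(0,.045,.09):print(th,proj(m,[W(-.045,.07,.064,th),W(-.045,-.07,.064,th),W(-.045,.07,.028,th),W(-.045,-.085,.064,th),W(-.045,.085,.064,th)]).round(1).tolist())
for cx in (60,120,180,380,440,490):
    q=np.nonzero(k[:,cx])[0];print(cx,(q.min(),q.max()) if len(q) else '')
print(r.sense()['force'],r.sense()['tcp_pos'])
E
```

```text
time: 17.8
tcp_pos: [0.4431, -0.0139, 0.0589]
eef_rot: [1.0, -0.022, -0.001, 0.001]
force: [-8.7, 2.2, 20.7]
gripper_width: 0.0122
gripper_force: 100.2
[([276.7, 248.1], [265, 242, 26, 16, 224]), ([276.2, 260.8], [264, 255, 27, 14, 150]), ([276.1, 269.2], [264, 266, 28, 9, 88]), ([277.5, 289.6], [263, 274, 30, 32, 822])]
lid mask rows 0 252 cols 29 531
0 [[99.5, 227.7], [452.0, 227.2], [137.7, 205.6], [489.5, 227.1], [62.0, 227.7]]
0.045 [[93.3, 226.7], [458.2, 226.2], [134.2, 207.5], [496.9, 226.1], [54.4, 226.7]]
0.09 [[86.6, 225.1], [464.7, 224.6], [130.5, 209.0], [504.9, 224.5], [46.3, 225.1]]
60 (np.int64(0), np.int64(190))
120 (np.int64(0), np.int64(225))
180 (np.int64(0), np.int64(226))
380 (np.int64(0), np.int64(228))
440 (np.int64(0), np.int64(228))
490 (np.int64(0), np.int64(217))
[-10.03941585   0.12530407  20.37406415] [ 0.44307165 -0.01394303  0.05887343]
```

The lid's front corners match the fully shut model (corner columns 62 and 489). The pin has not slipped in the jaws and the push holds at about 20 N, so I hand in.

```bash
python3 -c "
from bench import r
print(r.finish_job())"
```

```text
the job is handed in; nothing more can be done
None
```

I handed in the job at about 18 s of the 61 s allowed: the red-capped vial stands in the middle pocket, the lid is shut, and the arm still grips the pin's knob and presses it down through both lugs at about 20 N.

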